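Line up the slide carriers on the lab bench

ROBOT

A 6-joint arm with a two-finger parallel gripper is mounted at the origin on the work surface. World frame = base frame: x ahead of the robot, y to its left, z up, the work surface at z = 0. Lengths are in m, angles in degrees, forces in N, time in s.
With the tool pointing down it reaches from about 0.35 to 0.725 m from the base axis. Payload 4.3 kg.
Tool frame: the origin (TCP) lies at the very end of the fingers, on their centre line; the grasp point (between the pads) lies 19 mm behind it; z points along the fingers, y is the line along which they close (so a half turn about z gives the same grasp; the last joint's range is limited). The gripper opens to 85 mm and grips with 20 to 120 N. Pads are 22 mm wide; open, the fingers measure 114 mm over their backs; the gripper's body (76 mm by 85 mm) begins 54 mm behind the grasp point. The pads swing forward as they close: fully open they stand 13 mm farther back than shut.
Start: joints at [-80.002, 21.618, 4.641, 73.018, 0, 83.68], TCP at [0.162, -0.552, 0.206] pointing down, gripper open.
Joint ranges: [-156.06, 156.06], [-48.1, 94.91], [-58.44, 69.94], [-101.28, 121.22], [-78.64, 73.56], [-180, 180]. Speed limits (degrees/s): [147.25, 147.25, 180, 180, 180, 180].

INTERFACE

Orientations are given as a 3x3 rotation matrix whose columns are the frame's x, y, z axes.
In Python, from workcell import bot gives the robot as it stands. The module is installed in compiled form; this text tells all that it offers.
- The arm moves only by the shell command python3 -m crank 'ROWS' [OPENING]. ROWS is text: rows parted by semicolons, each of 4 numbers parted by spaces: the shift along the tool's x, y, z in m, then the turn about the tool's z in rad. In form: tx ty tz roll; .... A call has 1 to 8 rows; each row is the pose to reach, as a shift and turn from the pose commanded when the call began, along the tool's axes at that moment; what a row does not reach only later rows make up. A row lasts 1/8 s, in which the tool goes at most 62.5 mm and 10.7 degrees, less where a joint would pass 70% of its speed; a pose out of reach is approached as far as the arm can. A call with a gripper value outside its range is refused whole. OPENING is the opening, from 0 (shut) to 1 (fully open), set as the call begins (- or left out, the last holds). The fingers move at their own pace and stop on an object; the grip force is fixed at half the most. Time passes only in rows, so rows that repeat a pose let the fingers close. It gives the time, the measured TCP pose, the force, the opening and the grip force at its end, in the units of the state.
- bot.observe(): the state, without advancing time (a new reading comes with each control period).
- bot.snapshot(name): name is "scene" or "top" or "wrist"; returns a dict with "img" (384x512x3 uint8, red, green, blue), "fx", "fy", "cx", "cy" (pixels), "view" (4x4, takes a point from world to camera coordinates); the wrist camera has in their place "mount" (4x4, takes a point from camera to tool coordinates, whose origin is the TCP and whose axes are the flange's). Camera axes: x right, y up, looking along -z (the intrinsics and any distortion apply to the point x, -y, -z); pixel columns grow to the right and rows downward; lengths in m; the calibration is good to about 2 mm. A picture is of the moment at which its call begins: read the wrist's pose just before it. There is no depth.
- bot.close_job(): hands the job in; it is judged then, once.
Trained networks look in a picture, given as the dict that the camera call returned (one of the last four; its "shot" number tells which), for a name from the list of things; names that differ only in an ending like _2 or _b are one class to them, and where a whole thing is asked for, a point or a joint stands for the part that bears it (a point fixed in the world has none). Each returns a list of dicts, best first, with "score" (0 to 1); they miss things now and then, are a little off and sometimes report something else, mostly with a low value. They report only what shows in the picture. A call takes as long as a camera call. They do not tell look-alikes from the thing itself.
- bot.outline_of(picture, target): "mask" (384x512 bool, what is visible of it) and "box" ([left, top, right, bottom] in pixels, round what is visible of it).
The state is a dict: "time_s": time; "joint_positions": joint angles; "joint_velocities": joint speeds; "joint_torque": joint torques, N m; "position": TCP position; "tool_rot": TCP orientation; "contact_force": force on the tool from outside, world axes, zero at the start; "ft_torque": the same for the moment, N m; "opening": finger opening in m; "gripper_force": force on a finger pad.
Only numpy, scipy, OpenCV 4.12 (cv2) and the standard library are available. Lean on these libraries where they do the work, as an engineer would, in place of code of your own. Each camera call takes 0.05 s, during which the arm holds its last target. There are 200 camera calls.

TASK

Pick out the three wooden slide carriers of the middle length and slide them into an even row against the dark wooden stop strip: each with one end flush against the strip, square to it, and centred on its own white mark. Their slides are freshly mounted, so keep the carriers flat on the bench and never lift or tip them. Leave the short and the long carrier and everything else on the bench where they stand.

Things in the scene. Friction and masses are not known exactly. Their poses are not given: they have to be found in the camera images.
- carrier_a: Hardwood slide carrier of the middle length, a plain block 110 long x 44 wide x 26 high (mm), about 0.09 kg, with a thin glass slide let flush into its top. Origin at the centre of its underside; x runs along its length, z up; its two ends are equivalent. Must go into the row; slide it, do not lift it.
- carrier_b: Hardwood slide carrier of the middle length, a plain block 110 long x 44 wide x 26 high (mm), about 0.09 kg, with a thin glass slide let flush into its top. Origin at the centre of its underside; x runs along its length, z up; its two ends are equivalent. Must go into the row; slide it, do not lift it.
- carrier_c: Hardwood slide carrier of the middle length, a plain block 110 long x 44 wide x 26 high (mm), about 0.09 kg, with a thin glass slide let flush into its top. Origin at the centre of its underside; x runs along its length, z up; its two ends are equivalent. Must go into the row; slide it, do not lift it.
- carrier_short: Look-alike carrier, 85 long x 44 wide x 26 high (mm). Not for the row; leave it. Origin centre of underside, x along its length.
- carrier_long: Look-alike carrier, 135 long x 44 wide x 26 high (mm). Not for the row; leave it. Origin centre of underside, x along its length.
- stop_strip: Dark wooden strip fixed to the bench, 270 long (its y) x 30 deep (its x) x 20 high (mm), origin at the centre of its underside. Its flat stop face is at x = -15 mm and looks along -x, towards the robot. Three narrow white lines across its top and down its stop face, at y = -80, 0 and +80 mm, mark the three places of the row.
- mark0 (a point): Foot of the white line at y = -80 mm of stop_strip, on the stop face at bench height; axes as stop_strip. A carrier in place has its centre 55 mm in front (-x) of this point, its length along the strip's x.
- mark1 (a point): Foot of the white line at y = 0 mm of stop_strip, on the stop face at bench height; axes as stop_strip. A carrier in place has its centre 55 mm in front (-x) of this point, its length along the strip's x.
- mark2 (a point): Foot of the white line at y = 80 mm of stop_strip, on the stop face at bench height; axes as stop_strip. A carrier in place has its centre 55 mm in front (-x) of this point, its length along the strip's x.
- amber_bottle: Bystander: loose amber bottle, 56 across x 120 high (mm); origin centre of underside. Leave it.
- specimen_jar: Bystander: loose white jar, 60 across x 85 high (mm); origin centre of underside. Leave it.
- beaker: Bystander: loose open steel beaker, 68 across the rim x 80 high (mm), standing beyond the strip's +y end; origin centre of underside. Leave it.
- stain_jar: Bystander: loose white square staining jar with grey lid, 66 x 66 x 85 high (mm), standing beyond the strip's -y end; origin centre of underside. Leave it.
- dropper_bottle: Bystander: small loose brown dropper bottle with a dark rubber top, 32 across x 65 high (mm), standing in front of the row, about 170 mm before the middle of the strip in its x and up to 80 mm to either side; origin centre of underside. Leave it.
- wash_bottle: Bystander: loose white wash bottle, 68 across, 150 high to the cap, its red spout up to 190 high and 58 out (mm); origin centre of underside. Leave it.
- dish_stack: Bystander: loose stack of clear dishes, 97 across x 45 high (mm); origin centre of underside. Leave it.
Mind the look-alikes: they are no part of the job. Leave any blue look-alike of the carrier_a alone.

How it is judged (in metres and radians):
At the end, for the whole second after the job is handed in: Each of the three marks has one middle-length carrier: its end within 5 mm of the stop face, its centre line within 7 mm of the mark, square to the strip within 0.08 rad (4.6 degrees), flat on the bench, at rest (((x of carrier_a in the frame of mark0 between -0.06 and -0.05 m and y of carrier_a in the frame of mark0 between -0.007 and 0.007 m and angle between the x axis of carrier_a and the x axis of stop_strip, either way round below 0.08 rad) or (x of carrier_b in the frame of mark0 between -0.06 and -0.05 m and y of carrier_b in the frame of mark0 between -0.007 and 0.007 m and angle between the x axis of carrier_b and the x axis of stop_strip, either way round below 0.08 rad) or (x of carrier_c in the frame of mark0 between -0.06 and -0.05 m and y of carrier_c in the frame of mark0 between -0.007 and 0.007 m and angle between the x axis of carrier_c and the x axis of stop_strip, either way round below 0.08 rad)) and ((x of carrier_a in the frame of mark1 between -0.06 and -0.05 m and y of carrier_a in the frame of mark1 between -0.007 and 0.007 m and angle between the x axis of carrier_a and the x axis of stop_strip, either way round below 0.08 rad) or (x of carrier_b in the frame of mark1 between -0.06 and -0.05 m and y of carrier_b in the frame of mark1 between -0.007 and 0.007 m and angle between the x axis of carrier_b and the x axis of stop_strip, either way round below 0.08 rad) or (x of carrier_c in the frame of mark1 between -0.06 and -0.05 m and y of carrier_c in the frame of mark1 between -0.007 and 0.007 m and angle between the x axis of carrier_c and the x axis of stop_strip, either way round below 0.08 rad)) and ((x of carrier_a in the frame of mark2 between -0.06 and -0.05 m and y of carrier_a in the frame of mark2 between -0.007 and 0.007 m and angle between the x axis of carrier_a and the x axis of stop_strip, either way round below 0.08 rad) or (x of carrier_b in the frame of mark2 between -0.06 and -0.05 m and y of carrier_b in the frame of mark2 between -0.007 and 0.007 m and angle between the x axis of carrier_b and the x axis of stop_strip, either way round below 0.08 rad) or (x of carrier_c in the frame of mark2 between -0.06 and -0.05 m and y of carrier_c in the frame of mark2 between -0.007 and 0.007 m and angle between the x axis of carrier_c and the x axis of stop_strip, either way round below 0.08 rad)) and height (world z) of each of carrier_a, carrier_b, carrier_c below 0.005 m and angle between each of carrier_a, carrier_b, carrier_c's own z axis and vertical below 0.05 rad and linear speed of each of carrier_a, carrier_b, carrier_c below 0.01 m/s); the robot touches nothing.
It fails at once if a carrier is lifted off the bench (more than 15 mm) or tipped (more than about 11 degrees) (height (world z) of any of carrier_a, carrier_b, carrier_c above 0.015 m or angle between any of carrier_a, carrier_b, carrier_c's own z axis and vertical above 0.2 rad).
It fails at once if the short or long carrier or a bystander is moved more than 15 mm or tipped (distance of any of carrier_short, carrier_long, amber_bottle, specimen_jar, beaker, stain_jar, dropper_bottle, wash_bottle, dish_stack from where it was at the start of the episode above 0.015 m or angle between any of carrier_short, carrier_long, amber_bottle, specimen_jar, beaker, stain_jar, dropper_bottle, wash_bottle, dish_stack's own z axis and vertical above 0.2 rad).
It also fails if it takes over 69 s, if anything falls off the work surface, if the arm or the gripper's body presses on something with over 40 N, if the wrist force passes 120 N, or if a joint passes its speed limit or range.

## Working session

There is one attempt and no reset: what is moved stays moved. The work goes in short steps, Python scripts to look and compute and a shell command to move; the robot and the scene stay as the last step left them, time stands still between calls to the robot, and variables do not carry over. Pictures are saved under pics/ and viewed, at most 10 in all, crops included, and the job is handed in when it is done.

```bash
mkdir -p pics; python3 - <<'E'
from workcell import bot
import cv2,numpy as np
o=bot.observe();print(o['time_s'],o['position'],np.round(o['tool_rot'],3).tolist(),o['opening'])
for n in ["top","scene"]:
    s=bot.snapshot(n);cv2.imwrite(f'pics/{n}0.png',cv2.cvtColor(s['img'],cv2.COLOR_RGB2BGR))
    print(n,{k:(np.round(v,4).tolist() if k=='view' else v) for k,v in s.items() if k!='img'})
    for t in ["carrier_a","carrier_short","carrier_long","stop_strip","dropper_bottle"]:
        print(t,[(round(d['score'],2),np.round(d['box']).tolist(),int(d['mask'].sum())) for d in bot.outline_of(s,t)])
E
```

```text
0.0 [ 0.16144405 -0.55112661  0.20526685] [[0.96, 0.281, -0.0], [0.281, -0.96, 0.002], [0.0, -0.002, -1.0]] 0.08514372751850655
top {'fx': 472.1038858684096, 'fy': 472.1038858684096, 'cx': 259.0865184150449, 'cy': 192.64242794176897, 'view': [[0.02, -0.9998, 0.0075, -0.013], [0.9956, 0.0206, 0.0914, -0.514], [-0.0915, 0.0057, 0.9958, -1.8469], [0.0, 0.0, 0.0, 1.0]], 'shot': 1}
carrier_a [(0.87, [219.0, 200.0, 241.0, 228.0], 309), (0.79, [149.0, 125.0, 169.0, 150.0], 280), (0.75, [122.0, 245.0, 151.0, 271.0], 351), (0.74, [164.0, 236.0, 188.0, 262.0], 314), (0.56, [156.0, 196.0, 179.0, 228.0], 362)]
carrier_short [(0.8, [313.0, 198.0, 329.0, 224.0], 233), (0.18, [218.0, 130.0, 284.0, 144.0], 496)]
carrier_long [(0.73, [192.0, 190.0, 209.0, 227.0], 390), (0.5, [343.0, 208.0, 356.0, 222.0], 221)]
stop_strip [(0.67, [221.0, 124.0, 285.0, 141.0], 527)]
dropper_bottle []
scene {'fx': 416.61159551163325, 'fy': 416.61159551163325, 'cx': 259.60509834961323, 'cy': 183.632370886471, 'view': [[-0.2275, 0.9738, -0.0019, 0.1234], [-0.788, -0.183, 0.5879, 0.3597], [0.5721, 0.1352, 0.809, -1.5537], [0.0, 0.0, 0.0, 1.0]], 'shot': 2}
carrier_a [(0.83, [383.0, 274.0, 420.0, 315.0], 792), (0.69, [409.0, 145.0, 443.0, 170.0], 466), (0.61, [210.0, 154.0, 245.0, 188.0], 561), (0.6, [286.0, 164.0, 316.0, 199.0], 490), (0.59, [371.0, 180.0, 399.0, 214.0], 562)]
carrier_short [(0.64, [181.0, 155.0, 205.0, 178.0], 406), (0.45, [269.0, 208.0, 280.0, 222.0], 158)]
carrier_long [(0.75, [332.0, 174.0, 356.0, 214.0], 587)]
stop_strip [(0.55, [205.0, 250.0, 304.0, 296.0], 1332)]
dropper_bottle [(0.73, [267.0, 209.0, 280.0, 222.0], 178)]
```

```bash
python3 - <<'E'
import cv2
t=cv2.imread('pics/top0.png');cv2.imwrite('pics/top0c.png',cv2.resize(t[90:290,100:366],None,fx=3,fy=3,interpolation=cv2.INTER_CUBIC))
E
```

```text
(no output)
```

View pics/top0c.png

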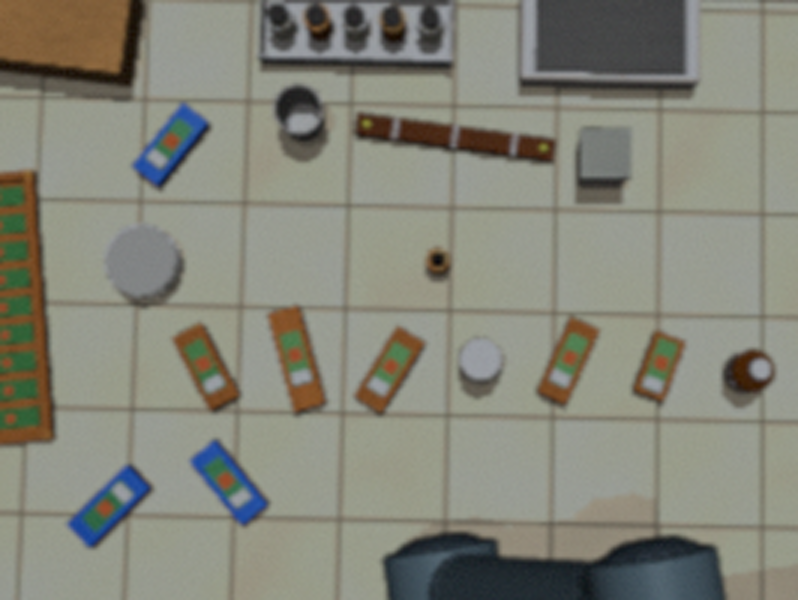

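View pics/scene0.png

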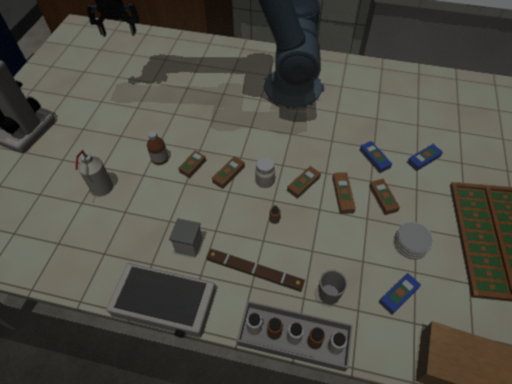

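The top crop shows five wooden carriers, centred at (207,366), (298,360), (391,369), (569,361) and (659,366). Three blue look-alikes sit at (172,146), (111,506) and (230,482), and must be left alone. By apparent length, 298 is the long one and 659 the short one, so 207, 391 and 569 are the middle ones. I'll confirm this by measuring.

```bash
cat > h.py <<'E'
from workcell import bot
import cv2,numpy as np
from scipy.spatial.transform import Rotation
def cam(s,o=None):
    """camera->world 4x4"""
    if 'view' in s: return np.linalg.inv(s['view'])
    T=np.eye(4);T[:3,:3]=o['tool_rot'];T[:3,3]=o['position'];return T@np.asarray(s['mount'])
def world(s,C,uv,z):
    uv=np.atleast_2d(uv).astype(float)
    d=np.c_[(uv[:,0]-s['cx'])/s['fx'],-(uv[:,1]-s['cy'])/s['fy'],-np.ones(len(uv))]@C[:3,:3].T
    return C[:3,3]+d*((z-C[2,3])/d[:,2])[:,None]
def pix(s,C,P):
    p=(np.atleast_2d(P)-C[:3,3])@C[:3,:3]
    return np.c_[s['cx']-s['fx']*p[:,0]/p[:,2],s['cy']+s['fy']*p[:,1]/p[:,2]]
def rect(s,C,mask,z):
    """centre, length, width, yaw(deg) of a mask laid on plane z"""
    c=max(cv2.findContours(mask.astype(np.uint8),0,1)[0],key=cv2.contourArea)[:,0]
    w=world(s,C,c,z)[:,:2]
    (x,y),(a,b),t=cv2.minAreaRect((w*1000).astype(np.float32))
    if a<b:a,b,t=b,a,t+90
    return np.round([x,y,a,b,(t+90)%180-90],1).tolist()
E
python3 - <<'E'
from h import *
for n in ["top","scene"]:
    s=bot.snapshot(n);C=cam(s);hsv=cv2.cvtColor(s['img'],cv2.COLOR_RGB2HSV)
    print(n,C[:3,3])
    seen=[]
    for t,z in [("carrier_a",.026),("carrier_short",.026),("carrier_long",.026),("stop_strip",.02),("dropper_bottle",.05),("specimen_jar",.085),("beaker",.08),("stain_jar",.085),("dish_stack",.045)]:
        for d in bot.outline_of(s,t):
            if d['score']<.3: continue
            h=np.median(hsv[d['mask']],0)
            print(t,round(d['score'],2),rect(s,C,d['mask'],z),'hsv',h,np.round(np.mean(d['box'][::2])),np.round(np.mean(d['box'][1::2])))
E
```

```text
top [0.34293741 0.00811692 1.88621154]
carrier_a 0.86 [433.8, 111.1, 110.5, 46.3, -30.3] hsv [ 15.  113.  119.5] 230.0 217.0
carrier_a 0.66 [724.2, 409.8, 112.3, 47.1, -38.0] hsv [109.  149.5 137. ] 157.0 137.0
carrier_a 0.65 [450.9, -121.5, 111.6, 45.9, -25.6] hsv [ 16. 111. 120.] 290.0 209.0
carrier_a 0.6 [281.0, 317.8, 108.3, 45.7, 39.2] hsv [108. 155. 140.] 175.0 247.0
carrier_a 0.58 [248.2, 470.3, 111.4, 47.2, -43.4] hsv [108. 142. 131.] 134.0 258.0
carrier_a 0.53 [432.1, 350.7, 110.1, 47.2, 28.5] hsv [ 16. 125. 113.] 170.0 211.0
carrier_short 0.57 [446.6, -243.3, 85.4, 50.4, -21.2] hsv [ 19.  98. 118.] 322.0 210.0
carrier_long 0.63 [445.9, 233.4, 133.3, 43.9, 15.8] hsv [ 14. 140. 125.] 200.0 208.0
carrier_long 0.63 [718.9, -168.1, 77.3, 68.1, 0.8] hsv [ 60.   9. 122.] 301.0 142.0
stop_strip 0.85 [744.8, 34.6, 269.9, 37.1, 82.2] hsv [ 11. 150.  74.] 251.0 132.0
specimen_jar 0.65 [443.0, -7.9, 54.0, 51.4, 46.1] hsv [107.  13. 161.] 261.0 210.0
beaker 0.55 [760.5, 234.6, 71.2, 66.3, 1.3] hsv [41.   9.  79.5] 201.0 128.0
stain_jar 0.58 [707.0, -162.5, 74.9, 66.0, 0.8] hsv [ 60.   9
[... 916 characters left out ...]
.7, 234.1, 148.7, 50.7, 16.6] hsv [ 14. 112.  81.] 344.0 193.0
stop_strip 0.82 [750.6, 32.1, 270.4, 40.0, 83.7] hsv [ 12. 106.  53.] 254.0 268.0
stop_strip 0.3 [447.7, -240.3, 99.9, 57.9, -20.7] hsv [17. 94. 69.] 192.0 166.0
dropper_bottle 0.45 [590.6, 53.9, 55.9, 30.1, 4.6] hsv [15. 96. 45.] 275.0 214.0
specimen_jar 0.88 [475.5, -0.8, 110.2, 55.6, 13.1] hsv [27. 23. 84.] 266.0 172.0
beaker 0.62 [777.6, 236.1, 86.3, 63.6, 8.4] hsv [23. 13. 53.] 333.0 288.0
stain_jar 0.87 [731.4, -152.8, 96.7, 83.5, 1.1] hsv [50. 15. 68.] 186.0 237.0
stain_jar 0.49 [778.8, 40.9, 252.6, 39.9, 83.2] hsv [ 12. 105.  53.] 256.0 268.0
dish_stack 0.62 [580.0, 435.3, 115.6, 91.2, -23.3] hsv [90.  5. 96.] 418.0 240.0
```

```bash
python3 -m crank '.04 -.033 0 -.18; .08 -.066 0 -.36; .12 -.099 0 -.54; .16 -.132 0 -.72; .2 -.165 0 -.9; .24 -.198 0 -1.08; .28 -.232 0 -1.26; .32 -.265 0 -1.44'
cat >> h.py <<'E'
def rel(goal,yaw):
    """shift in tool axes and roll to a goal (m), tool-x yaw in deg"""
    o=bot.observe();R=o['tool_rot'];d=R.T@(np.array(goal)-o['position'])
    y0=np.degrees(np.arctan2(R[1,0],R[0,0]));r=-((yaw-y0+180)%360-180)
    print('t',o['time_s'],'pos',np.round(o['position'],4),'yaw',round(y0,2),'-> d',np.round(d,4),'roll',round(np.radians(r),3),'F',np.round(o['contact_force'],1),'open',round(o['opening'],4),'j',np.round(o['joint_positions'],0))
E
python3 -c "
from h import *
rel([.451,-.1215,.2],154.4)"
```

```text
time_s: 2.6
position: [0.3951, -0.2062, 0.2065]
tool_rot: [[-0.159, 0.987, 0.001], [0.987, 0.159, -0.001], [-0.001, 0.001, -1.0]]
contact_force: [0.3, -0.5, -1.0]
opening: 0.0854
gripper_force: 0.0
t 2.6 pos [ 0.3951 -0.2062  0.2065] yaw 99.15 -> d [0.0748 0.0687 0.0065] roll -0.964 F [ 0.3 -0.5 -1. ] open 0.0854 j [-36.   7. -15.  68.  -0.  45.]
```

```bash
python3 -m crank '.02 .02 0 -.17; .04 .04 0 -.34; .06 .06 0 -.51; .075 .069 0 -.68; .075 .069 0 -.85; .075 .069 0 -.964; .075 .069 0 -.964'
python3 - <<'E'
from h import *
o=bot.observe();s=bot.snapshot("wrist");C=cam(s,o)
print(np.round(s['mount'],3).tolist(),s['fx'],s['cx'],s['cy'],[k for k in s])
cv2.imwrite('pics/w1.png',cv2.cvtColor(s['img'],cv2.COLOR_RGB2BGR))
for d in bot.outline_of(s,"carrier_a"): print(round(d['score'],2),d['box'],rect(s,C,d['mask'],.026))
rel([.451,-.1215,.2],154.4)
E
```

```text
time_s: 3.48
position: [0.4509, -0.1229, 0.2063]
tool_rot: [[-0.899, 0.439, 0.0], [0.439, 0.899, -0.0], [-0.0, -0.0, -1.0]]
contact_force: [0.2, -0.1, 0.6]
opening: 0.0855
gripper_force: 0.0
[[0.0, 0.948, 0.318, 0.081], [1.0, -0.0, -0.0, 0.001], [-0.0, 0.318, -0.948, -0.166], [0.0, 0.0, 0.0, 1.0]] 304.19423496860657 254.42463257718782 193.20886021828133 ['img', 'fx', 'fy', 'cx', 'cy', 'mount', 'shot']
0.85 [230.0, 112.7, 276.7, 211.6] [449.5, -120.7, 110.8, 44.5, -24.8]
0.8 [407.2, 0.1, 488.0, 112.7] [433.9, 106.9, 105.5, 55.3, -30.2]
t 3.575 pos [ 0.4509 -0.123   0.2062] yaw 153.95 -> d [0.0006 0.0014 0.0062] roll -0.008 F [0.3 0.1 0. ] open 0.0852 j [-23.   9. -12.  69.  -0.   3.]
```

View pics/w1.png

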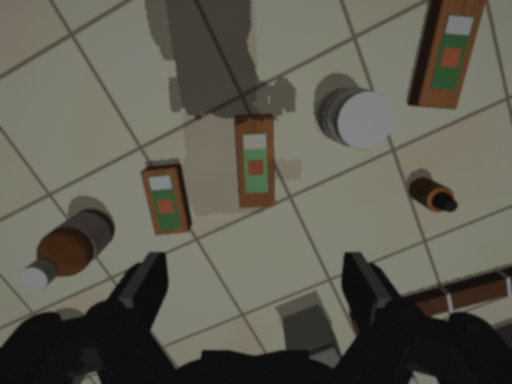

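The carrier at (255,160) measures 110.8 mm and is middle-length. The short one is at (167,200) and M is at (448,50). Next I'll measure the strip from above.

```bash
python3 -m crank '-.024 .046 -.009 -.064; -.048 .092 -.018 -.128; -.072 .138 -.027 -.192; -.097 .184 -.036 -.256; -.121 .229 -.045 -.32; -.121 .229 -.045 -.32; -.121 .229 -.045 -.32'
cat > strip.py <<'E'
from h import *
import sys
o=bot.observe();s=bot.snapshot("wrist");C=cam(s,o)
cv2.imwrite('pics/%s.png'%sys.argv[1],cv2.cvtColor(s['img'],cv2.COLOR_RGB2BGR))
for t,z in (("stop_strip",.02),("carrier_a",.026),("dropper_bottle",.06)):
  for d in bot.outline_of(s,t): print(t,round(d['score'],2),np.round(d['box']),rect(s,C,d['mask'],z))
rel([.451,-.1215,.03],154.4)
E
python3 strip.py w2
```

```text
time_s: 4.45
position: [0.6596, 0.0298, 0.2506]
tool_rot: [[-0.991, 0.133, -0.001], [0.133, 0.991, -0.0], [0.001, -0.001, -1.0]]
contact_force: [-0.7, 0.8, -0.4]
opening: 0.0856
gripper_force: 0.0
stop_strip 0.65 [173. 203. 362. 228.] [745.5, 35.3, 267.6, 36.7, 83.5]
carrier_a 0.64 [ 70.   0. 124.  55.] [479.9, -126.0, 55.2, 54.4, 69.1]
carrier_a 0.5 [494. 175. 512. 201.] [748.3, 356.3, 42.6, 20.9, 7.3]
dropper_bottle 0.6 [249.  79. 278. 110.] [579.0, 53.2, 30.6, 30.0, -53.4]
t 4.65 pos [0.659  0.0291 0.2517] yaw 172.29 -> d [ 0.1859 -0.1771  0.2218] roll 0.312 F [-0.6  1.2 -0.6] open 0.0856 j [-3. 33. 29. 86. -0.  5.]
```

View pics/w2.png

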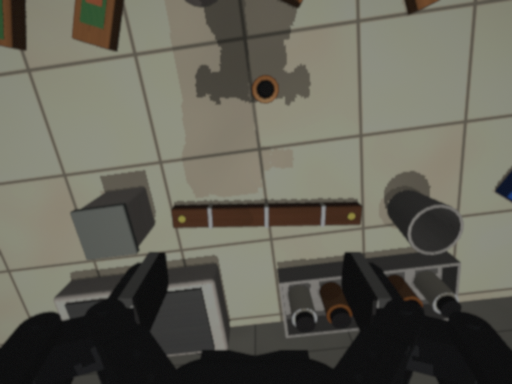

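The wrist view shows the strip spanning columns 173–362 at rows 203–228. Its marks are at (210,217), (267,215) and (323,214), and the dropper bottle is at (265,89). Now I'll refine the marks and the face edge.

```bash
python3 - <<'E'
from h import *
g=cv2.imread('pics/w2.png');L=g.astype(int)
o=bot.observe();s=bot.snapshot("wrist");C=cam(s,o)
for c in (195,240,295,340): print(c,L[198:234,c].sum(1).tolist())
gr=cv2.cvtColor(g,cv2.COLOR_BGR2GRAY).astype(float)
pts=[]
for c in (210,266,323):
    for r in range(209,225,3):
        w=np.clip(gr[r,c-7:c+8]-75,0,None);pts.append([c-7+(w*np.arange(15)).sum()/w.sum(),r])
print(np.round(np.c_[pts,world(s,C,pts,.02)[:,:2]*1000],1).tolist())
E
```

```text
195 [406, 407, 389, 345, 285, 231, 170, 102, 62, 65, 86, 110, 134, 145, 145, 146, 146, 146, 147, 144, 146, 139, 143, 144, 143, 146, 144, 152, 185, 267, 350, 400, 413, 415, 416, 416]
240 [408, 379, 327, 278, 239, 187, 117, 62, 62, 79, 100, 116, 133, 137, 136, 136, 137, 140, 136, 137, 139, 136, 137, 139, 139, 139, 141, 165, 235, 323, 388, 412, 414, 414, 415, 415]
295 [366, 304, 263, 237, 191, 125, 71, 62, 76, 105, 120, 132, 135, 137, 138, 139, 140, 142, 143, 142, 144, 141, 141, 140, 141, 143, 169, 236, 321, 384, 406, 408, 410, 408, 409, 400]
340 [298, 262, 245, 208, 143, 76, 63, 71, 92, 114, 127, 134, 135, 136, 134, 137, 135, 132, 131, 134, 133, 132, 132, 136, 141, 157, 212, 305, 379, 405, 397, 358, 309, 306, 350, 392]
[[209.0, 209.0, 725.7, -43.7], [209.1, 212.0, 730.1, -44.3], [209.5, 215.0, 734.7, -44.6], [209.8, 218.0, 739.3, -45.0], [209.9, 221.0, 743.9, -45.7], [210.0, 224.0, 748.5, -46.4], [266.1, 209.0, 736.4, 35.7], [266.0, 212.0, 740.9, 35.1], [266.1, 215.0, 745.4, 34.7], [266.1, 218.0, 750.0, 34.1], [266.1, 221.0, 754.5, 33.5], [266.0, 224.0, 759.2, 32.9], [323.1, 209.0, 747.0, 115.0], [323.0, 212.0, 751.6, 114.6], [322.9, 215.0, 756.1, 114.2], [322.7, 218.0, 760.7, 113.7], [322.4, 221.0, 765.3, 113.0], [322.4, 224.0, 769.9, 112.6]]
```

```bash
python3 -m crank '.04 -.036 .02 .062; .08 -.072 .04 .124; .12 -.108 .06 .186; .16 -.144 .08 .248; .186 -.177 .1 .305; .186 -.177 .14 .305; .186 -.177 .18 .305; .186 -.177 .18 .305' 1
python3 -c "
from h import *
rel([.450,-.121,.004],154.9)"
```

```text
time_s: 5.7
position: [0.4484, -0.1198, 0.0692]
tool_rot: [[-0.905, 0.425, -0.006], [0.425, 0.905, 0.002], [0.006, -0.0, -1.0]]
contact_force: [-0.1, 0.4, 1.2]
opening: 0.0858
gripper_force: 0.0
t 5.7 pos [ 0.4484 -0.1198  0.0692] yaw 154.85 -> d [-0.0023 -0.0004  0.0652] roll -0.001 F [-0.1  0.4  1.2] open 0.0858 j [-23.  15. -27.  49.  -0.   2.]
```

```bash
python3 -m crank '-.001 0 .03 0; -.001 0 .055 0; -.001 0 .065 0; -.001 0 .065 0' && python3 -m crank '0 0 0 0; 0 0 0 0; 0 0 0 0; 0 0 0 0; 0 0 0 0; 0 0 0 0' 0.3
python3 -c "
from h import *
rel([.45,-.121,.004],154.9)
rel([.59,-.05,.004],173.2)
rel([.664,-.036,.004],173.2)"
```

```text
time_s: 6.2
position: [0.4533, -0.1214, 0.007]
tool_rot: [[-0.906, 0.424, 0.0], [0.424, 0.906, -0.0], [-0.001, -0.0, -1.0]]
contact_force: [-0.4, -0.3, -0.0]
opening: 0.0854
gripper_force: 0.0
time_s: 6.95
position: [0.453, -0.1212, 0.0062]
tool_rot: [[-0.906, 0.424, -0.0], [0.424, 0.906, -0.0], [0.0, -0.0, -1.0]]
contact_force: [0.7, -0.1, -0.2]
opening: 0.0254
gripper_force: 0.0
t 6.95 pos [ 0.453  -0.1212  0.0062] yaw 154.91 -> d [ 0.0028 -0.0011  0.0022] roll 0.0 F [ 0.7 -0.1 -0.2] open 0.0254 j [-23.  19. -31.  40.  -0.   2.]
t 6.95 pos [ 0.453  -0.1212  0.0062] yaw 154.91 -> d [-0.0939  0.1226  0.0022] roll -0.319 F [ 0.7 -0.1 -0.2] open 0.0254 j [-23.  19. -31.  40.  -0.   2.]
t 6.95 pos [ 0.453  -0.1212  0.0062] yaw 154.91 -> d [-0.155   0.1666  0.0021] roll -0.319 F [ 0.7 -0.1 -0.2] open 0.0254 j [-23.  19. -31.  40.  -0.   2.]
```

Opening 25 mm with no grip force: the pads missed the block. I'll look.

```bash
python3 - <<'E'
from h import *
o=bot.observe();s=bot.snapshot("wrist");C=cam(s,o)
cv2.imwrite('pics/w3.png',cv2.cvtColor(s['img'],cv2.COLOR_RGB2BGR))
for d in bot.outline_of(s,"carrier_a"): print(round(d['score'],2),np.round(d['box']),rect(s,C,d['mask'],.026))
t=bot.snapshot("top");C=cam(t)
for d in bot.outline_of(t,"carrier_a"): print(round(d['score'],2),np.round(d['box']),rect(t,C,d['mask'],.026))
E
```

```text
0.96 [205. 136. 297. 329.] [448.0, -119.5, 111.8, 43.3, -23.9]
0.92 [148. 126. 170. 150.] [727.8, 409.9, 110.4, 52.4, -37.5]
0.88 [164. 238. 186. 264.] [281.3, 317.3, 108.4, 46.5, 40.5]
0.68 [122. 246. 151. 270.] [245.3, 469.2, 108.5, 47.2, -43.3]
0.6 [220. 200. 245. 230.] [431.8, 111.2, 111.2, 47.1, -31.4]
0.59 [219. 128. 288. 144.] [744.1, 32.1, 267.8, 33.2, 83.3]
0.56 [158. 197. 180. 223.] [431.1, 351.7, 111.5, 49.2, 32.2]
```

View pics/w3.png

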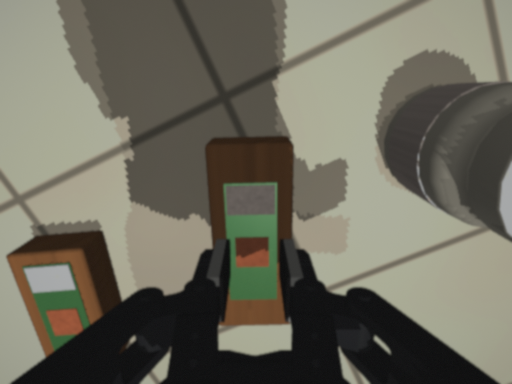

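The picture shows the pads, inner edges at columns 228 and 280, standing over the block whose edges are at 207 and 293. So at this height the tips pass above its top. I'll reopen and feel for the bench step by step.

```bash
python3 -m crank '0 0 0 0; 0 0 0 0; 0 0 0 0; 0 0 0 0; 0 0 0 0' 1 | grep -E 'pos|cont|open|grip'; python3 -m crank '-.001 0 .004 0; -.001 0 .004 0'| grep -E 'pos|cont|open'; python3 -m crank '0 0 .003 0; 0 0 .003 0'| grep -E 'pos|cont|open'
```

```text
position: [0.453, -0.1212, 0.0062]
contact_force: [-0.2, 0.2, 0.9]
opening: 0.0855
gripper_force: 0.0
position: [0.4536, -0.1215, 0.0018]
contact_force: [0.1, 0.1, -1.3]
opening: 0.0853
position: [0.4536, -0.1215, -0.0011]
contact_force: [-0.1, -0.1, -0.6]
opening: 0.0853
```

```bash
python3 -m crank '.003 -.001 .003 0; .003 -.001 .003 0; .003 -.001 .003 0' | grep -E 'pos|cont|open|grip'; python3 -m crank '0 0 0 0; 0 0 0 0; 0 0 0 0' .6| grep -E 'pos|cont|open|grip'; python3 -m crank '0 0 0 0; 0 0 0 0; 0 0 0 0' .45| grep -E 'pos|cont|open|grip'
```

```text
position: [0.4507, -0.1213, -0.0038]
contact_force: [0.2, 0.0, 0.2]
opening: 0.0857
gripper_force: 0.0
position: [0.4509, -0.1213, -0.0037]
contact_force: [0.3, -0.7, 0.2]
opening: 0.0511
gripper_force: 0.0
position: [0.4509, -0.1213, -0.0031]
contact_force: [-1.6, 1.0, 6.6]
opening: 0.0404
gripper_force: 59.6
```

```bash
python3 -c "
from h import *
rel([.59,-.0274,-.003],173.2)"; python3 -m crank '-.004 .005 0 -.01; -.01 .014 0 -.03; -.01 .014 0 -.03'| grep -E 'pos|cont|open|grip'; python3 - <<'E'
from h import *
o=bot.observe();s=bot.snapshot("wrist");C=cam(s,o)
cv2.imwrite('pics/w4.png',cv2.cvtColor(s['img'],cv2.COLOR_RGB2BGR)[100:384,100:412])
for d in bot.outline_of(s,"carrier_a"): print(round(d['score'],2),np.round(d['box']),rect(s,C,d['mask'],.026))
rel([.59,-.0274,-.003],173.2)
E
```

```text
t 9.4 pos [ 0.4509 -0.1213 -0.0031] yaw 154.93 -> d [-8.62e-02  1.44e-01 -1.00e-04] roll -0.319 F [-1.6  1.   6.6] open 0.0404 j [-23.  20. -32.  38.  -0.   2.]
position: [0.4667, -0.113, -0.0031]
contact_force: [0.2, -0.7, 6.2]
opening: 0.0408
gripper_force: 61.0
0.82 [204. 144. 301. 344.] [463.7, -110.9, 111.5, 43.3, -22.0]
t 9.875 pos [ 0.4667 -0.113  -0.0031] yaw 156.65 -> d [-7.930e-02  1.274e-01  1.000e-04] roll -0.289 F [-0.1  0.1  4.8] open 0.0407 j [-21.  21. -30.  39.   0.   2.]
```

View pics/w4.png

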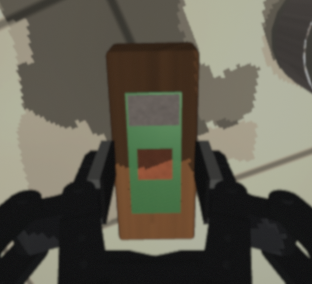

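The crop shows the block held between both pads at about (155,140). It followed the drag flat.

```bash
python3 -m crank '-.011 .018 0 -.04; -.022 .036 0 -.08; -.033 .054 0 -.12; -.044 .072 0 -.16; -.055 .09 0 -.2; -.066 .108 0 -.24; -.079 .127 0 -.289; -.079 .127 0 -.289'| grep -E 'pos|cont|open|grip'; python3 -c "
from h import *
rel([.6694,-.0368,-.003],173.2)"
```

```text
position: [0.5911, -0.0269, -0.0031]
contact_force: [2.0, 1.2, 2.9]
opening: 0.0406
gripper_force: 61.0
t 10.875 pos [ 0.5911 -0.0269 -0.0031] yaw 173.26 -> d [-0.0789 -0.0007  0.0002] roll 0.001 F [2.  1.2 2.9] open 0.0406 j [ -9.  31. -12.  46.   0.  -2.]
```

```bash
python3 -m crank '-.018 -.0005 0 0; -.036 -.0005 0 0; -.054 -.0005 0 0; -.07 -.0005 0 0; -.076 -.0005 0 0; -.076 -.0005 0 0'| grep -E 'pos|cont'; for i in 1; do python3 -m crank '-.002 0 0 0; -.002 0 0 0'| grep -E 'pos|cont'; python3 -m crank '-.002 0 0 0; -.002 0 0 0'| grep -E 'pos|cont'; done
```

```text
position: [0.6632, -0.0376, -0.0031]
contact_force: [-3.8, 0.2, 8.0]
position: [0.6639, -0.0377, -0.0031]
contact_force: [-4.7, 0.6, 9.4]
position: [0.6659, -0.0378, -0.0031]
contact_force: [-5.0, 0.3, 9.4]
```

```bash
cat > chk.py <<'E'
from h import *
import sys
o=bot.observe();s=bot.snapshot("wrist");C=cam(s,o)
ux=np.array([np.cos(np.radians(-6.8)),np.sin(np.radians(-6.8))]);uy=np.array([-ux[1],ux[0]])
f=np.array([733.4,36.1])
for d in bot.outline_of(s,"carrier_a"):
    r=rect(s,C,d['mask'],.026);v=np.array(r[:2])-f
    print(round(d['score'],2),np.round(d['box']),r,'strip xy',np.round([v@ux,v@uy],1))
p=o['position'][:2]*1000-f;print('tcp strip xy',np.round([p@ux,p@uy],1))
rel(o['position'],173.2)
if len(sys.argv)>1: cv2.imwrite('pics/%s.png'%sys.argv[1],cv2.cvtColor(s['img'],cv2.COLOR_RGB2BGR))
E
python3 -m crank '-.002 0 0 0; -.002 0 0 0; -.002 0 0 0'| grep -E 'pos|cont'; python3 chk.py w5
```

```text
position: [0.6678, -0.0381, -0.0032]
contact_force: [-5.8, 0.3, 9.9]
0.62 [204. 142. 299. 344.] [664.5, -36.9, 111.3, 43.4, -5.5] strip xy [-59.8 -80.6]
tcp strip xy [-56.3 -81.4]
t 12.6 pos [ 0.6679 -0.0381 -0.0031] yaw 173.13 -> d [ 0. -0.  0.] roll -0.001 F [-6.3  0.6  9.5] open 0.0407 j [-9. 40.  3. 53. -0. -2.]
```

View pics/w5.png

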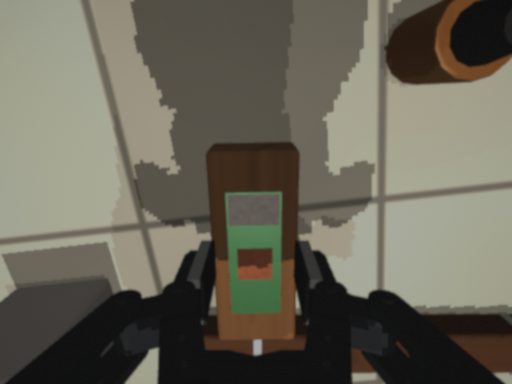

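The white mark at (258,347) lines up with the block's centreline at about 256. A small gap of a few mm remains, so I'll push on gently.

```bash
for k in 1; do python3 -m crank '-.002 0 0 0; -.002 0 0 0; -.002 0 0 0'| grep -E 'pos|cont'; python3 -m crank '-.002 0 0 0; -.002 0 0 0; -.002 0 0 0'| grep -E 'pos|cont';python3 -m crank '-.001 0 0 0; -.001 0 0 0; -.001 0 0 0'| grep -E 'pos|cont'; done; python3 chk.py
```

```text
position: [0.6697, -0.0383, -0.0031]
contact_force: [-5.3, 0.6, 9.4]
position: [0.6697, -0.0383, -0.0032]
contact_force: [-10.3, 1.7, 13.6]
position: [0.6697, -0.0383, -0.0032]
contact_force: [-12.0, 1.8, 15.5]
0.67 [204. 141. 300. 344.] [666.5, -37.5, 112.1, 43.5, -5.7] strip xy [-57.7 -81. ]
0.59 [199. 312. 510. 375.] [730.2, 84.4, 72.1, 33.3, 42.4] strip xy [-8.9 47.6]
tcp strip xy [-54.5 -81.4]
t 13.825 pos [ 0.6697 -0.0383 -0.0032] yaw 173.13 -> d [0. 0. 0.] roll -0.001 F [-13.2   0.7  16.8] open 0.0407 j [-9. 40.  3. 54. -0. -2.]
```

```bash
python3 -m crank '.002 0 0 0; .002 0 0 0' | grep -E 'pos|cont'; python3 -m crank '0 0 0 0; 0 0 0 0; 0 0 0 0' .68 | grep -E 'pos|cont|open'; python3 -m crank '0 0 -.02 0; 0 0 -.06 0; 0 0 -.11 0; 0 0 -.11 0' | grep -E 'pos|cont|open'; python3 chk.py; python3 -c "
from h import *
rel([.434,.112,.1],150)"
```

```text
position: [0.6697, -0.0383, -0.0031]
contact_force: [-7.8, 0.8, 11.9]
position: [0.6729, -0.0383, -0.0042]
contact_force: [0.6, 0.7, 0.4]
opening: 0.0582
position: [0.677, -0.0387, 0.1115]
contact_force: [0.5, -0.2, 0.1]
opening: 0.0578
0.81 [228. 115. 281. 238.] [668.3, -37.4, 109.7, 43.3, -5.8] strip xy [-55.9 -80.7]
tcp strip xy [-47.2 -81. ]
t 15.05 pos [ 0.6736 -0.0383  0.1066] yaw 173.19 -> d [-0.0034 -0.0001 -0.005 ] roll -0.0 F [-1.6  0.3 -0.6] open 0.0579 j [-9. 36. 12. 67. -0. -2.]
t 15.05 pos [ 0.6736 -0.0383  0.1066] yaw 173.19 -> d [0.2557 0.1208 0.0061] roll 0.405 F [-1.6  0.3 -0.6] open 0.0579 j [-9. 36. 12. 67. -0. -2.]
```

First carrier placed at (-55.9, -80.7) mm in strip axes. Now carrier M.

```bash
python3 -m crank '.05 .024 0 .08; .1 .048 0 .16; .15 .072 0 .24; .2 .096 0 .32; .256 .121 0 .405; .256 .121 0 .405; .256 .121 0 .405' 1 | grep -E 'pos|cont|open'; python3 - <<'E'
from h import *
o=bot.observe();s=bot.snapshot("wrist");C=cam(s,o)
for d in bot.outline_of(s,"carrier_a"):
    r=rect(s,C,d['mask'],.026);print(round(d['score'],2),np.round(d['box']),r)
    if abs(r[0]-434)<25 and abs(r[1]-111)<25: rel([r[0]/1000,r[1]/1000,-.005],180+r[4])
E
```

```text
position: [0.4326, 0.1123, 0.1053]
contact_force: [1.0, -0.5, -0.1]
opening: 0.0855
0.89 [449.   0. 512.  74.] [411.8, 326.2, 62.6, 35.2, 29.8]
0.69 [230. 122. 284. 251.] [432.6, 115.8, 110.0, 43.2, -30.0]
t 16.025 pos [0.4342 0.112  0.1058] yaw 149.95 -> d [0.0034 0.0025 0.1108] roll -0.001 F [ 0.2  1.  -0.3] open 0.0854 j [  6.  11. -26.  54.  -0.  36.]
```

```bash
python3 -m crank '.003 .0025 .04 0; .003 .0025 .08 0; .003 .0025 .1 0; .003 .0025 .11 0; .003 .0025 .11 0' | grep -E 'pos|cont'; python3 -m crank '0 0 0 0; 0 0 0 0; 0 0 0 0; 0 0 0 0; 0 0 0 0; 0 0 0 0' .45 | grep -E 'pos|cont|open|grip';  python3 -c "
from h import *
rel([.434,.114,-.004],150)
rel([.57,.135,-.004],173.2)"
```

```text
position: [0.4322, 0.1156, -0.0042]
contact_force: [0.3, -0.1, 0.7]
position: [0.4327, 0.1161, -0.0024]
contact_force: [-2.4, -1.0, 8.5]
opening: 0.0401
gripper_force: 59.3
t 17.4 pos [ 0.4327  0.1161 -0.0024] yaw 150.0 -> d [-0.0021 -0.0012  0.0016] roll -0.0 F [-2.4 -1.   8.5] open 0.0401 j [  7.  18. -35.  37.  -0.  37.]
t 17.4 pos [ 0.4327  0.1161 -0.0024] yaw 150.0 -> d [-0.1094  0.085   0.0019] roll -0.405 F [-2.4 -1.   8.5] open 0.0401 j [  7.  18. -35.  37.  -0.  37.]
```

```bash
python3 -m crank '-.015 .012 0 -.057; -.031 .024 0 -.115; -.047 .036 0 -.173; -.063 .049 0 -.231; -.078 .061 0 -.289; -.094 .073 0 -.347; -.109 .085 0 -.405; -.109 .085 0 -.405' | grep -E 'pos|cont|open'; python3 -c "
from h import *
rel([.6802,.1229,-.0025],173.2)
rel([.6708,.0435,-.0025],173.2)"
```

```text
position: [0.5716, 0.1356, -0.0023]
contact_force: [2.4, 1.4, 4.9]
opening: 0.04
t 18.4 pos [ 0.5716  0.1356 -0.0023] yaw 173.2 -> d [-0.1093  0.0003  0.0007] roll 0.0 F [2.4 1.4 4.9] open 0.04 j [  7.  31. -13.  46.   0.  14.]
t 18.4 pos [ 0.5716  0.1356 -0.0023] yaw 173.2 -> d [-0.1094 -0.0797  0.0006] roll 0.0 F [2.4 1.4 4.9] open 0.04 j [  7.  31. -13.  46.   0.  14.]
```

```bash
python3 -m crank '-.022 0 0 0; -.044 0 0 0; -.066 0 0 0; -.088 0 0 0; -.109 0 0 0; -.109 -.016 0 0; -.109 -.032 0 0; -.109 -.048 0 0' | grep -E 'pos|cont|open'; python3 -m crank '0 -.016 0 0; 0 -.032 0 0; 0 -.032 0 0; 0 -.032 0 0' | grep -E 'pos|cont|open'; python3 chk.py
```

```text
position: [0.6724, 0.0755, -0.0022]
contact_force: [0.0, 3.9, 4.4]
opening: 0.0399
position: [0.6682, 0.0414, -0.0023]
contact_force: [-0.7, -2.9, 6.4]
opening: 0.0402
0.8 [ 40. 160. 164. 355.] [654.0, -30.1, 88.3, 50.9, -5.8] strip xy [-71.  -75.1]
0.7 [207. 144. 302. 345.] [667.1, 42.1, 112.4, 43.3, -6.9] strip xy [-66.5  -1.9]
tcp strip xy [-65.3  -2.5]
t 20.0 pos [ 0.6682  0.0414 -0.0023] yaw 173.12 -> d [-0. -0. -0.] roll -0.001 F [-0.6 -3.   5.7] open 0.0401 j [-2. 39.  2. 53. -0.  5.]
```

```bash
python3 -m crank '-.002 .002 0 0; -.005 .003 0 0; -.008 .003 0 0; -.008 .003 0 0' | grep -E 'pos|cont'; python3 -m crank '-.003 0 0 0; -.003 0 0 0; -.003 0 0 0' | grep -E 'pos|cont'; python3 -m crank '-.002 0 0 0; -.002 0 0 0; -.002 0 0 0' | grep -E 'pos|cont'; python3 chk.py
```

```text
position: [0.6743, 0.0446, -0.0024]
contact_force: [-4.8, -0.7, 10.1]
position: [0.6769, 0.0446, -0.0024]
contact_force: [-5.3, -0.3, 10.1]
position: [0.6768, 0.0446, -0.0024]
contact_force: [-11.1, 0.6, 14.6]
0.74 [208. 144. 303. 344.] [676.0, 45.3, 111.5, 43.5, -7.3] strip xy [-58.1   2.3]
0.72 [  0. 330.  11. 364.] [718.8, -104.3, 25.5, 5.0, -21.5] strip xy [   2.1 -141.1]
0.7 [ 30. 147. 159. 328.] [660.7, -30.7, 99.2, 51.9, -6.1] strip xy [-64.3 -74.9]
tcp strip xy [-57.2   1.7]
t 21.35 pos [ 0.6768  0.0446 -0.0024] yaw 173.18 -> d [-0.  0. -0.] roll -0.0 F [-10.4   0.4  15.1] open 0.0402 j [-2. 41.  5. 54.  0.  5.]
```

```bash
python3 -m crank '.002 0 0 0; .003 -.002 0 0; .003 -.0025 0 0; 0 -.0025 0 0; 0 -.0025 0 0' | grep -E 'pos|cont'; python3 -m crank '.0015 0 0 0; .0015 0 0 0' | grep -E 'pos|cont'; python3 -m crank '0 0 0 0; 0 0 0 0; 0 0 0 0' .68 | grep -E 'pos|cont|open'; python3 -m crank '0 0 -.02 0; 0 0 -.06 0; 0 0 -.11 0; 0 0 -.11 0; 0 0 -.11 0' | grep -E 'pos|cont|open'; python3 chk.py; python3 -c "
from h import *
rel([.435,.345,.1],210)"
```

```text
position: [0.6768, 0.0442, -0.0024]
contact_force: [-10.4, 4.6, 15.3]
position: [0.6768, 0.0442, -0.0023]
contact_force: [-7.3, 4.9, 10.8]
position: [0.6788, 0.0416, -0.0041]
contact_force: [0.0, 0.6, -0.3]
opening: 0.0581
position: [0.6789, 0.0417, 0.1058]
contact_force: [0.8, -0.2, -0.4]
opening: 0.058
0.6 [229. 122. 285. 250.] [677.2, 44.7, 110.0, 43.9, -6.6] strip xy [-56.8   1.9]
tcp strip xy [-54.8  -0.9]
t 23.325 pos [0.6776 0.0418 0.1042] yaw 173.18 -> d [-0.0013  0.     -0.0015] roll -0.0 F [ 0.2  0.6 -1.3] open 0.0579 j [-2. 36. 14. 67. -0.  5.]
t 23.325 pos [0.6776 0.0418 0.1042] yaw 173.18 -> d [0.2769 0.2723 0.005 ] roll -0.643 F [ 0.2  0.6 -1.3] open 0.0579 j [-2. 36. 14. 67. -0.  5.]
```

```bash
python3 -m crank '.04 .039 0 -.09; .08 .078 0 -.18; .12 .117 0 -.27; .16 .156 0 -.36; .2 .195 0 -.45; .24 .234 0 -.54; .277 .272 0 -.643; .277 .272 0 -.643' 1 | grep -E 'pos|cont|open'; python3 - <<'E'
from h import *
o=bot.observe();s=bot.snapshot("wrist");C=cam(s,o)
for d in bot.outline_of(s,"carrier_a"):
    r=rect(s,C,d['mask'],.026);print(round(d['score'],2),np.round(d['box']),r)
    if abs(r[0]-432)<25 and abs(r[1]-351)<25: rel([r[0]/1000,r[1]/1000,-.004],180+r[4])
E
```

```text
position: [0.4324, 0.3465, 0.1045]
contact_force: [0.6, 0.7, 0.0]
opening: 0.0852
0.83 [432.  47. 512. 122.] [276.7, 447.3, 57.8, 45.7, -43.4]
0.58 [241. 130. 298. 254.] [431.3, 356.5, 111.1, 44.0, 28.9]
t 24.425 pos [0.4351 0.3444 0.1049] yaw -149.93 -> d [-0.003   0.0125  0.1089] roll 0.02 F [-0.4  0.2  0.2] open 0.0854 j [ 32.  22. -10.  58.  -0.   2.]
```

```bash
python3 -m crank '-.003 .011 .04 .02; -.003 .011 .08 .02; -.003 .011 .1 .02; -.003 .011 .109 .02; -.003 .011 .109 .02' | grep -E 'pos|cont'; python3 -m crank '0 0 0 0; 0 0 0 0; 0 0 0 0; 0 0 0 0; 0 0 0 0; 0 0 0 0' .45 | grep -E 'pos|cont|open|grip';  python3 -c "
from h import *
rel([.52,.26,-.003],193)
rel([.60,.132,-.003],173.2)"
```

```text
position: [0.4335, 0.3548, -0.0033]
contact_force: [-0.7, 1.1, 0.5]
position: [0.434, 0.3563, -0.0012]
contact_force: [-1.5, -1.0, 5.9]
opening: 0.0399
gripper_force: 47.0
t 25.8 pos [ 0.434   0.3563 -0.0012] yaw -151.1 -> d [-0.0287 -0.1259  0.0019] roll 0.277 F [-1.5 -1.   5.9] open 0.0399 j [ 33.  28. -17.  44.  -0.   4.]
t 25.8 pos [ 0.434   0.3563 -0.0012] yaw -151.1 -> d [-0.0369 -0.2766  0.0019] roll 0.623 F [-1.5 -1.   5.9] open 0.0399 j [ 33.  28. -17.  44.  -0.   4.]
```

```bash
python3 -m crank '0 0 0 0; 0 0 0 0; 0 0 0 0' .65 | grep -E 'pos|cont|open|grip'; python3 -m crank '0 0 .002 0; 0 0 .002 0' | grep -E 'pos|cont'; python3 -m crank '0 0 0 0; 0 0 0 0; 0 0 0 0; 0 0 0 0' .45 | grep -E 'pos|cont|open|grip';  python3 -c "
from h import *
rel([.507,.325,-.003],192)
rel([.585,.31,-.003],182)
rel([.61,.1313,-.003],173.2)"
```

```text
position: [0.4331, 0.3558, -0.003]
contact_force: [-1.1, -0.0, -0.3]
opening: 0.0552
gripper_force: 0.0
position: [0.4329, 0.3556, -0.0052]
contact_force: [-0.6, -0.1, 0.1]
position: [0.4333, 0.3559, -0.0045]
contact_force: [-1.3, -0.4, 5.4]
opening: 0.0413
gripper_force: 60.6
t 26.925 pos [ 0.4333  0.3559 -0.0045] yaw -151.11 -> d [-0.0496 -0.0627 -0.0015] roll 0.295 F [-1.3 -0.4  5.4] open 0.0413 j [ 33.  29. -18.  44.  -0.   4.]
t 26.925 pos [ 0.4333  0.3559 -0.0045] yaw -151.11 -> d [-0.1107 -0.1135 -0.0015] roll 0.469 F [-1.3 -0.4  5.4] open 0.0413 j [ 33.  29. -18.  44.  -0.   4.]
t 26.925 pos [ 0.4333  0.3559 -0.0045] yaw -151.11 -> d [-0.0462 -0.282  -0.0015] roll 0.623 F [-1.3 -0.4  5.4] open 0.0413 j [ 33.  29. -18.  44.  -0.   4.]
```

```bash
python3 -m crank '-.012 -.016 0 .075; -.025 -.031 0 .15; -.037 -.047 0 .22; -.05 -.063 0 .295; -.07 -.08 0 .35; -.09 -.097 0 .41; -.111 -.114 0 .469; -.111 -.114 0 .469' | grep -E 'pos|cont|open|grip'; python3 -c "
from h import *
rel([.61,.1313,-.0045],173.2)"
```

```text
position: [0.5884, 0.3093, -0.0045]
contact_force: [2.1, -0.6, 3.3]
opening: 0.0415
gripper_force: 61.1
t 27.925 pos [ 0.5884  0.3093 -0.0045] yaw -178.06 -> d [-1.550e-02 -1.786e-01  1.000e-04] roll 0.152 F [ 2.1 -0.6  3.3] open 0.0415 j [22. 39.  1. 52. -0. 20.]
```

```bash
python3 -m crank '-.002 -.025 0 .022; -.004 -.05 0 .044; -.007 -.075 0 .066; -.009 -.1 0 .088; -.011 -.125 0 .11; -.013 -.15 0 .13; -.0155 -.176 0 .15; -.0155 -.176 0 .15' | grep -E 'pos|cont|open|grip'; python3 chk.py;  python3 -c "
from h import *
rel([.6784,.1232,-.0045],173.2)"
```

```text
position: [0.6066, 0.1315, -0.0045]
contact_force: [0.5, -3.5, 4.9]
opening: 0.0413
gripper_force: 61.4
0.71 [ 69. 276. 165. 384.] [616.8, 54.6, 57.6, 21.9, -74.7] strip xy [-118.     4.6]
0.65 [207. 145. 305. 343.] [604.0, 132.7, 112.6, 43.3, -6.1] strip xy [-139.9   80.6]
0.58 [  0. 278.  48. 384.] [640.6, -1.8, 78.9, 25.8, -21.6] strip xy [-87.7 -48.6]
0.37 [ 16. 184. 142. 287.] [582.5, 45.6, 78.2, 35.7, -50.8] strip xy [-151.    -8.4]
tcp strip xy [-137.2   79.7]
t 29.025 pos [ 0.6067  0.1323 -0.0044] yaw 173.35 -> d [-0.0001 -0.0008  0.    ] roll 0.003 F [ 0.1 -3.7  5.1] open 0.0416 j [ 7. 35. -7. 48. -0. 13.]
t 29.025 pos [ 0.6067  0.1323 -0.0044] yaw 173.35 -> d [-0.0723 -0.0007  0.0001] roll 0.003 F [ 0.1 -3.7  5.1] open 0.0416 j [ 7. 35. -7. 48. -0. 13.]
```

```bash
python3 -m crank '-.018 -.001 0 .003; -.036 -.001 0 .003; -.054 -.001 0 .003; -.068 -.001 0 .003; -.076 -.001 0 .003; -.076 -.001 0 .003' | grep -E 'pos|cont'; python3 -m crank '-.003 0 0 0; -.003 0 0 0; -.003 0 0 0' | grep -E 'pos|cont'; python3 -m crank '-.003 0 0 0; -.003 0 0 0; -.003 0 0 0' | grep -E 'pos|cont'; python3 -m crank '-.002 0 0 0; -.002 0 0 0; -.002 0 0 0' | grep -E 'pos|cont'; python3 chk.py
```

```text
position: [0.6813, 0.1247, -0.0045]
contact_force: [-3.1, -0.1, 6.5]
position: [0.6831, 0.1245, -0.0045]
contact_force: [-4.1, 0.3, 8.2]
position: [0.686, 0.1242, -0.0045]
contact_force: [-4.3, -0.1, 7.8]
position: [0.6878, 0.124, -0.0045]
contact_force: [-5.1, -0.3, 8.4]
0.85 [  0. 185.  36. 346.] [683.2, 2.4, 94.2, 18.3, -21.4] strip xy [-45.9 -39.4]
0.76 [ 30. 142. 162. 329.] [670.5, 51.1, 99.5, 52.1, -6.9] strip xy [-64.2   7.4]
0.64 [208. 145. 304. 343.] [685.0, 124.8, 111.2, 43.9, -6.4] strip xy [-58.6  82.3]
tcp strip xy [-55.6  81.9]
t 31.0 pos [ 0.6878  0.124  -0.0045] yaw 173.31 -> d [-0.     -0.0001  0.    ] roll 0.002 F [-5.3 -0.4  8.4] open 0.041 j [ 5. 43.  9. 56.  0. 12.]
```

Still moving freely, so I'll press on until the force rises.

```bash
python3 -m crank '-.002 -.001 0 0; -.002 -.001 0 0; -.002 -.001 0 0' | grep -E 'pos|cont'; python3 -m crank '-.002 0 0 0; -.002 0 0 0; -.002 0 0 0' | grep -E 'pos|cont'; python3 -m crank '-.001 0 0 0; -.001 0 0 0; -.001 0 0 0' | grep -E 'pos|cont'; python3 chk.py
```

```text
position: [0.6879, 0.124, -0.0045]
contact_force: [-9.0, 2.6, 11.6]
position: [0.6879, 0.124, -0.0045]
contact_force: [-12.8, 1.9, 15.4]
position: [0.6878, 0.124, -0.0046]
contact_force: [-15.3, 3.1, 17.2]
0.82 [  0. 187.  37. 344.] [683.0, 2.8, 93.8, 18.3, -21.0] strip xy [-46.1 -39. ]
0.8 [207. 144. 306. 344.] [685.7, 125.0, 111.8, 43.4, -6.4] strip xy [-57.9  82.6]
0.56 [ 30. 144. 162. 328.] [670.8, 51.0, 98.5, 51.3, -6.7] strip xy [-63.9   7.4]
tcp strip xy [-55.7  81.9]
t 32.225 pos [ 0.6879  0.124  -0.0046] yaw 173.37 -> d [0. 0. 0.] roll 0.003 F [-16.5   3.3  16.8] open 0.0409 j [ 5. 43. 10. 57.  0. 12.]
```

```bash
python3 -m crank '.004 .001 0 0; .004 .001 0 0' | grep -E 'pos|cont'; python3 -m crank '0 0 0 0; 0 0 0 0; 0 0 0 0' .68 | grep -E 'pos|cont|open'; python3 -m crank '0 0 -.02 0; 0 0 -.06 0; 0 0 -.11 0; 0 0 -.15 0; .0 -.04 -.2 0; 0 -.085 -.25 0; 0 -.085 -.25 0; 0 -.085 -.25 0' | grep -E 'pos|cont|open'; python3 chk.py w6; python3 - <<'E'
from h import *
s=bot.snapshot("top");C=cam(s)
for t,z in (("carrier_a",.026),("carrier_short",.026),("carrier_long",.026),("specimen_jar",.085),("beaker",.08),("stain_jar",.085),("dish_stack",.045)):
  for d in bot.outline_of(s,t): 
    if d['score']>.4: print(t,rect(s,C,d['mask'],z))
E
```

```text
position: [0.688, 0.124, -0.0045]
contact_force: [-6.1, 0.3, 9.4]
position: [0.6911, 0.1234, -0.0053]
contact_force: [0.2, 0.5, 0.3]
opening: 0.0578
position: [0.6818, 0.0389, 0.245]
contact_force: [0.4, -0.7, -0.7]
opening: 0.058
0.95 [239. 108. 279. 200.] [679.6, 44.1, 110.1, 45.2, -6.7] strip xy [-54.4   1.6]
0.88 [494. 160. 509. 192.] [747.2, 359.0, 46.3, 22.9, 8.3] strip xy [-24.5 322.3]
0.84 [301. 112. 347. 197.] [688.2, 121.8, 111.5, 47.7, -6.3] strip xy [-55.   79.7]
0.6 [173. 111. 218. 198.] [669.1, -35.2, 109.9, 46.6, -5.9] strip xy [-55.4 -78.4]
tcp strip xy [-51.6  -3.3]
t 33.95 pos [0.6808 0.04   0.2431] yaw 173.3 -> d [-0.0012 -0.001  -0.0019] roll 0.002 F [ 0.   0.1 -0.1] open 0.058 j [-2. 36. 34. 88.  0.  5.]
carrier_a [247.2, 469.2, 111.2, 44.5, -43.3]
carrier_a [725.6, 408.7, 109.1, 54.3, -36.2]
carrier_a [666.9, -40.0, 113.3, 50.6, -6.4]
carrier_a [673.7, 140.3, 73.0, 10.7, -6.5]
carrier_a [306.8, 349.9, 35.0, 23.4, 1.1]
carrier_short [733.4, -69.1, 62.0, 30.3, 79.7]
carrier_short [445.4, -242.4, 88.4, 46.8, -21.3]
carrier_long [445.8, 233.4, 135.3, 45.5, 17.1]
specimen_jar [444.2, -18.4, 57.3, 30.6, 1.1]
beaker [760.5, 234.6, 79.3, 66.1, 1.7]
stain_jar [706.9, -162.5, 75.0, 66.0, 0.8]
stain_jar [656.3, -37.2, 106.9, 40.2, -4.4]
dish_stack [568.8, 434.6, 101.2, 93.6, 46.6]
```

View pics/w6.png

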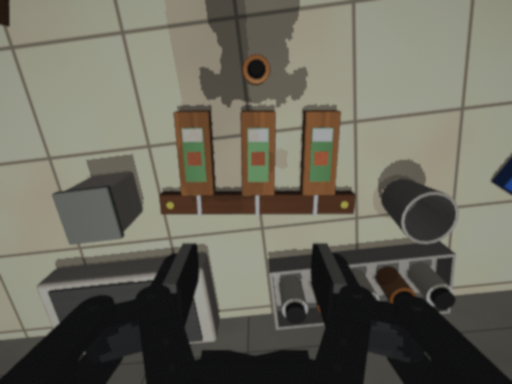

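The three carriers stand at columns 195, 258 and 321 and touch the strip at row 193. Each lines up with its mark at 199, 257 or 315, and the measured offsets are all within 2 mm. The dropper bottle, beaker, dishes and the short and long carriers have not moved. Handing in.

```bash
python3 -c "
from workcell import bot
print(bot.close_job())"
```

```text
the job is handed in; nothing more can be done
None
```

The three middle-length carriers stand flush and square against the stop strip, each measured within about 2 mm of its mark; I handed the job in at about 35 s and got no verdict back.

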